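Seat a freshly coated cover in the stencil jig

TASK

The green cover's raised face is still tacky, so do not touch that face and do not lift the cover: with your fingertips push it by its blue-taped sides along the jig board until it is fully home in the corner, flat against the aluminium back fence and against the black fixed end stop. Push the red sliding stop along the fence until it rests against the cover's free end, so that the cover is trapped between the two stops. Leave the two paint jars and the clear mixing cup where they stand.

Things in the scene. Friction and masses are not known exactly. Their poses are not given: they have to be found in the camera images.
- jig: Fixed stencil jig: white board 340 x 520 x 12 mm, its top at z = 12 mm. Origin at table height; x points squarely at the aluminium fence (away from the robot), y along the fence towards the fixed end stop. Fence: near face at jig x = +100 mm, 36 mm high above the board. End stop: black block, face at jig y = +180 mm, 25 mm thick, 30 mm high, reaching 100 mm from the fence.
- corner (a point): Inside corner on the board's top where the fence's near face meets the end stop's face; axes as the jig's. Fully home, the cover's centre is 55 mm in -x and 70 mm in -y from this point.
- cover: Olive-green cast cover lying loose on the jig board, about 0.25 kg: 110 mm (x) x 140 mm (y) x 22 mm high, blue tape round its four upright sides, which may be pushed (it slides with a few newtons). Origin: centre of its underside. It starts turned up to 0.25 rad from the jig's axes. Its long +x side goes against the fence, its +y end against the fixed end stop.
- cover_face: The tacky face, not to be touched: a raised panel 84 x 114 x 6 mm centred on top of the cover, 13 mm in from its sides, with ribs and two bosses that reach 33 mm above the board. Origin and axes as the cover's.
- stop (a joint): Travel (m) of the red stop that slides on the fence, growing along jig +y, towards the fixed end stop; 0 to 0.25. Its working face (looking to +y) is at jig y = -150 mm + travel, so it meets a cover that is home at 0.19. It drags with about 2.5 N and stays where it is left.
- stop_face (a point): Point on the red stop's working face, 45 mm in front of the fence and 20 mm above the board; axes as the jig's. The stop's arm, a red plate 22 mm thick (its outer face is 22 mm to -y of here), reaches 76 mm out from the fence, from 2 to 36 mm above the board. A red saddle 40 mm wide on the fence carries it: 51 mm high, steel button to 61 mm, reaching 20 mm in front of the fence.
- jar_olive: Capped paint jar, olive, 48 mm across, 62 mm high, standing loose on the near part of the jig board. Origin: centre of its underside. Leave alone.
- jar_yellow: Capped paint jar, yellow, same size, on the near part of the jig board. Origin: centre of its underside. Leave alone.
- mixing_cup: Empty clear plastic cup, 92 mm across the rim, 120 mm high, loose on the table to the left of the jig. Origin: centre of its underside. Leave alone.
Not all that is in view belongs to the job. There is more than one size of the cover; the one meant has the size given above.

How it is judged:
By the outcome, as a careful person would: the job done as asked, in the order asked, and still so for the second after the job is handed in, with the robot touching nothing.
It also fails if it takes over 72 s, if anything falls off the work surface, if the arm or the gripper's body presses on something with over 40 N, if the wrist force passes 120 N, or if a joint passes its speed limit or range.

ROBOT

A 6-joint arm with a two-finger parallel gripper is mounted at the origin on the work surface. World frame = base frame: x ahead of the robot, y to its left, z up, the work surface at z = 0. Lengths are in mm, angles in rad, forces in N, time in s.
With the tool pointing down it reaches from about 275 to 750 mm from the base axis. Payload 10.2 kg.
Tool frame: the origin (TCP) lies midway between the tips of the shut fingers; the grasp point (between the pads) lies r.pinch_z behind it (r.pinch_z is the distance from the TCP to the grasp point, in mm); z points along the fingers, y is the line along which they close (so a half turn about z gives the same grasp; the last joint's range is limited). The gripper opens to 85 mm and grips with 20 to 120 N. Pads are 22 mm wide; open, the fingers measure 114 mm over their backs; the gripper's body (76 mm by 85 mm) begins 54 mm behind the grasp point. The pads swing forward as they close: fully open they stand 13 mm farther back than shut.
Start: joints at [1.015, 0.313, 1.498, -0, 1.331, -0.223], TCP at [171.525, 496.196, 231.294] pointing down, gripper open.
Joint ranges: [-2.94, 2.94], [-0.97, 2.17], [0.19, 2.56], [-1.23, 4.37], [0.02, 3.11], [-2.88, 2.88]. Speed limits (rad/s): [2.39, 2.39, 3.01, 3.14, 3.14, 3.14].

INTERFACE

Orientations are given as a unit quaternion [x, y, z, w].
In Python, from workcell import r gives the robot as it stands.
- The arm moves only by the tool move_arm, never from a script. Its argument "plan" is a list that holds one entry, the list of rows, each a list of 5 numbers: the finger opening in cm, from 0 to 8.54, then the shift along the tool's x, y, z in cm, then the turn about the tool's z in degrees. A call has 1 to 5 rows; each row shifts and turns the commanded pose from where the row before left it, along the tool's axes as they then stand; what a row does not reach is not made up. A row lasts 1/12 s, in which the tool goes at most 41.7 mm and 7.16 degrees, less where a joint would pass 70% of its speed; a pose out of reach is approached as far as the arm can. A call with a gripper value outside its range is refused whole. The fingers move at their own pace and stop on an object; "grip_force" is the grip in N (left out, the last holds). Time passes only in rows, so rows that do not move let the fingers close. It gives the time, the measured TCP pose, the force, the opening and the grip force at its end, in the units of the state.
- r.get_obs(): the state, without advancing time (a new reading comes with each control period).
- r.camera(name): name is "scene" or "side" or "wrist"; returns a dict with "pixels" (384x512x3 uint8, red, green, blue), "depth" (384x512 float32, mm along the optical axis (not along the pixel's ray), 0 where there is no reading), "mtx" (3x3 intrinsics, pixels), "origin" and "attitude" of the camera in the world; the wrist camera has in their place "tool_from_camera" (4x4, takes a point from camera to tool coordinates, whose origin is the TCP and whose axes are the flange's). Camera axes: x right, y up, looking along -z (the intrinsics and any distortion apply to the point x, -y, -z); pixel columns grow to the right and rows downward; lengths in mm; the calibration is good to about 2 mm. A picture is of the moment at which its call begins: read the wrist's pose just before it.
- r.close_job(): hands the job in; it is judged then, once.
The state is a dict: "time_s": time; "joint_positions": joint angles; "qvel": joint speeds; "joint_efforts": joint torques, N m; "ee_pos": TCP position; "orientation": TCP orientation; "contact_force": force on the tool from outside, world axes, zero at the start; "ft_torque": the same for the moment, N m; "grip_width": finger opening in mm; "finger_force": force on a finger pad.
Only numpy, scipy, OpenCV 4.12 (cv2) and the standard library are available. Lean on these libraries where they do the work, as an engineer would, in place of code of your own. Each camera call takes 0.05 s, during which the arm holds its last target. There are 200 camera calls.

## Working session

There is one attempt and no reset: what is moved stays moved. The work goes in short steps, Python scripts to look and compute and a tool call to move; the robot and the scene stay as the last step left them, time stands still between calls to the robot, and variables do not carry over. Pictures are saved under pics/ and viewed, at most 10 in all, crops included, and the job is handed in when it is done.

Besides the shell and the picture viewer there is one more tool, called after "Request:" by a JSON object that holds its "api" and its "payload", one argument or row to a line. move_arm: Moves the arm, as the interface text tells. Its arguments: {"type":"object","properties":{"plan":{"type":"array"},"grip_force":{"type":"number"}},"required":["plan"]}

```bash
mkdir -p pics; ls; cat > h.py <<'E'
import numpy as np, cv2
from workcell import r
from scipy.spatial.transform import Rotation as R
def cam(n):
    c=r.camera(n); return c
def rot(a):
    a=np.array(a,float)
    return a if a.shape==(3,3) else R.from_quat(a).as_matrix()
def pts(c,uv,z=None):
    "pixels to world: by plane z, or by depth"
    uv=np.atleast_2d(uv).astype(float); K=np.array(c['mtx'])
    A=rot(c['attitude']); o=np.array(c['origin'])
    d=np.c_[(uv[:,0]-K[0,2])/K[0,0],-(uv[:,1]-K[1,2])/K[1,1],-np.ones(len(uv))]
    w=d@A.T
    s=(z-o[2])/w[:,2] if z is not None else c['depth'][uv[:,1].astype(int),uv[:,0].astype(int)]
    return o+w*np.reshape(s,(-1,1))
E
python3 - <<'E'
from h import *
print(r.get_obs(), r.pinch_z)
for n in("scene","side"):
    c=cam(n); print(n,{k:(np.array(v).round(3).tolist()) for k,v in c.items() if k not in("pixels","depth")})
    np.savez(f'pics/{n}0.npz',**c)
    cv2.imwrite(f'pics/{n}0.png',c['pixels'][:,:,::-1])
E
```

```text
pics
{'time_s': 0.0, 'joint_positions': array([ 1.01460498e+00,  3.13464142e-01,  1.49846666e+00, -1.26642764e-06,
        1.33099472e+00, -2.23409830e-01]), 'qvel': array([-0.00080315, -0.00136953, -0.00070658, -0.00050183,  0.00111869,
       -0.00010155]), 'joint_efforts': array([-6.36064324e-04, -4.12246764e+01, -2.59750164e+01, -2.02876859e-04,
        3.94647679e-03, -1.56751838e-05]), 'ee_pos': array([171.37581898, 495.95923041, 230.71670631]), 'orientation': array([ 1.65623857e-01,  9.86188772e-01, -6.16675691e-04, -2.52678967e-04]), 'contact_force': array([ 0.23293252,  0.77179212, -0.41819916]), 'ft_torque': array([-0.0060768 ,  0.05067089, -0.04842929]), 'finger_force': 0.0, 'grip_width': 85.75017831319046} 18.700000000000003
scene {'mtx': [[350.428, 0.0, 253.443], [0.0, 350.428, 186.56], [0.0, 0.0, 1.0]], 'origin': [1202.739, 212.16, 892.483], 'attitude': [0.228, 0.281, 0.716, 0.597]}
side {'mtx': [[354.047, 0.0, 249.733], [0.0, 354.047, 191.646], [0.0, 0.0, 1.0]], 'origin': [-77.25, -533.374, 936.43], 'attitude': [0.331, -0.127, -0.316, 0.88]}
```

View pics/scene0.png

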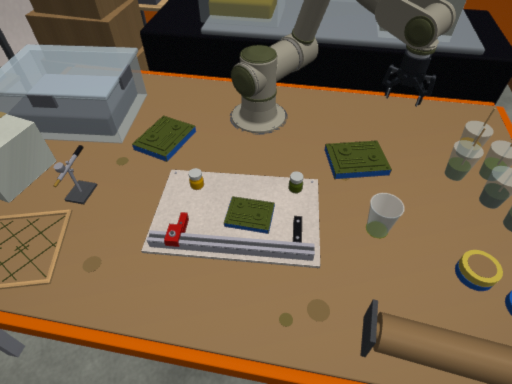

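View pics/side0.png

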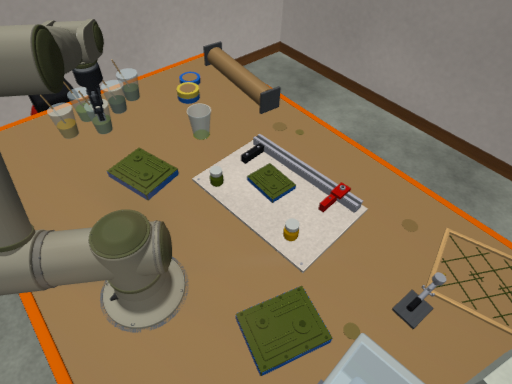

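The scene picture shows three green covers: on the board at (250,214), on the table at left (165,137), and on the table at right (357,158). The one on the board is the one meant, and its size has to confirm that. The red stop is at (176,232), the black end stop at (297,230), the jars at (197,180) and (296,183), and the cup at (383,215).

```bash
cat >> h.py <<'E'
def masks(c):
    h=cv2.cvtColor(c['pixels'],cv2.COLOR_RGB2HSV); H,S,V=[h[...,i].astype(int) for i in range(3)]
    return dict(green=(H>25)&(H<65)&(S>90)&(V>25), blue=(H>95)&(H<130)&(S>110)&(V>40), red=((H<6)|(H>174))&(S>170)&(V>70), white=(S<40)&(V>150), black=(V<50))
def cloud(c):
    v,u=np.mgrid[0:384,0:512]; return pts(c,np.c_[u.ravel(),v.ravel()]).reshape(384,512,3)
E
python3 - <<'E'
from h import *
for n in("scene","side"):
    c=dict(np.load(f'pics/{n}0.npz')); P=cloud(c); M=masks(c); ok=c['depth']>0
    roi=(P[...,0]>300)&(P[...,0]<850)&(P[...,1]>-320)&(P[...,1]<340)&ok&(P[...,2]<90)
    print(n,'table z',np.median(P[...,2][roi&(P[...,2]<6)]))
    # board top
    b=roi&M['white']&(abs(P[...,2]-12)<4); print('board z',np.median(P[b][:,2]),b.sum())
    print(' board rect',cv2.minAreaRect(P[b][:,:2].astype(np.float32)))
    for k in('green','blue','red','black'):
        m=(roi&M[k]).astype(np.uint8); N,L,st,ce=cv2.connectedComponentsWithStats(m)
        for i in range(1,N):
            if st[i,4]<25: continue
            q=P[L==i]; print(k,ce[i].round(),st[i,4],'med',np.median(q,0).round(),'rect',[np.round(x,2).tolist() if not np.isscalar(x) else round(x,1) for x in cv2.minAreaRect(q[:,:2].astype(np.float32))],'z',np.percentile(q[:,2],[2,98]).round())
E
```

```text
scene table z 0.3528328046551792
board z 12.33687081732404 8288
 board rect ((530.9119262695312, 24.2298583984375), (341.29052734375, 517.7659912109375), 4.777469635009766)
green [163. 150.] 88 med [ 313. -297.   33.] rect [[316.71, -299.04], [42.24, 34.7], 85.2] z [29. 43.]
green [295. 187.] 104 med [417. 199.  41.] rect [[413.63, 197.3], [41.21, 21.36], 86.5] z [20. 54.]
green [249. 213.] 1159 med [550.  70.  40.] rect [[542.53, 68.0], [136.45, 106.93], 89.0] z [32. 47.]
blue [166. 156.] 71 med [ 329. -281.   18.] rect [[326.39, -288.22], [29.53, 57.04], 30.1] z [ 7. 30.]
blue [246. 228.] 110 med [595.  70.  26.] rect [[595.59, 67.74], [130.58, 6.22], 88.8] z [18. 33.]
red [176. 230.] 357 med [ 663. -123.   60.] rect [[647.07, -130.5], [115.93, 38.81], 4.4] z [32. 66.]
black [293. 188.] 37 med [420. 189.  36.] rect [[417.92, 190.55], [29.73, 8.8], 65.8] z [23. 51.]
black [297. 229.] 144 med [585. 221.  42.] rect [[584.36, 220.29], [89.46, 18.18], 5.6] z [40. 46.]
side table z 0.6407884017776269
board z 12.652644326435393 7501
 board rect ((526.904052734375, 25.517776489257812), (339.0481262207031, 521.14990234375), 4.840723037719727)
green [271. 181.] 848 med [533.  61.  40.] rect [[538.46, 66.98], [138.91, 108.8], 88.2] z [32. 47.]
green [216. 181.] 105 med [384. 181.  41.] rect [[389.77, 186.59], [24.78, 43.28], 62.1] z [16. 54.]
green [300. 293.] 142 med [ 315. -296.   33.] rect [[313.54, -299.78], [43.51, 34.35], 76.8] z [29. 42.]
blue [260. 190.] 73 med [484.  62.  26.] rect [[484.58, 67.18], [7.32, 125.35], 0.2] z [19. 34.]
blue [284. 193.] 60 med [538.  -1.  23.] rect [[536.88, -0.09], [5.11, 100.81], 88.5] z [15. 32.]
red [334. 196.] 307 med [ 642. -131.   53.] rect [[642.96, -131.74], [119.9, 38.54], 4.9] z [22. 66.]
black [252. 153.] 193 med [579. 214.  38.] rect [[581.41, 219.93], [101.35, 25.76], 4.7] z [17. 45.]
```

```bash
python3 - <<'E'
from h import *
c=dict(np.load('pics/scene0.npz'));d=dict(np.load('pics/side0.npz'))
a=cv2.resize(c['pixels'][160:265,140:330],(798,441),interpolation=cv2.INTER_CUBIC)
cv2.imwrite('pics/crop1.png',a[:,:,::-1])
E
```

```text
(no output)
```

View pics/crop1.png

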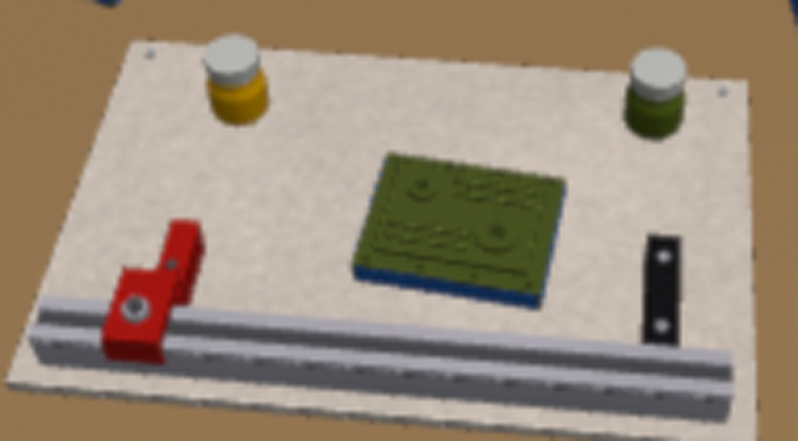

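The crop confirms the cover on the board, about 140 x 110 mm, with two bosses on it. Next I fix the jig frame from the fence and find the cover's pose in it.

```bash
cat >> h.py <<'E'
a=np.radians(4.8); JX=np.array([np.cos(a),np.sin(a)]); JY=np.array([-np.sin(a),np.cos(a)])
def tojig(P,o): d=np.asarray(P)[...,:2]-o; return np.stack([d@JX,d@JY],-1)
def tow(q,o): return o+q[0]*JX+q[1]*JY
E
python3 - <<'E'
from h import *
o=np.array([529,25.])
for n in("scene","side"):
    c=dict(np.load(f'pics/{n}0.npz')); P=cloud(c); M=masks(c); ok=c['depth']>0; J=tojig(P,o); Z=P[...,2]
    roi=ok&(abs(J[...,0])<175)&(abs(J[...,1])<265)
    f=roi&(abs(Z-48)<5)&(J[...,0]>90)&~M['red']
    q=J[f]; 
    for y in range(-240,260,60):
        s=q[abs(q[:,1]-y)<15]
        if len(s)>5: print(n,'fence y',y,np.percentile(s[:,0],[2,10,90,98]).round(1))
    for k in('red','black'):
        s=J[roi&M[k]&(Z>20)&(Z<90)&(J[...,0]>0)]
        print(n,k,np.percentile(s,[1,5,50,95,99],axis=0).round(1).tolist())
    s=J[roi&M['red']&(Z<52)]; print('red low',np.percentile(s,[1,5,50,95,99],axis=0).round(1).tolist())
    for nm,m in(('cover',roi&(M['green']|M['blue'])&(J[...,0]>-80)&(Z>28)&(Z<40)),):
        print(nm,cv2.minAreaRect(J[m].astype(np.float32)))
    for nm,k,ylo in(('olive',roi&(Z>64)&(Z<85)&(J[...,0]<0),0),):
        s=J[k]
        for sg in(1,-1):
            t=s[s[:,1]*sg>0]; print('jar',len(t),np.median(t,0).round(),)
E
```

```text
scene fence y -240 [121.6 124.3 155.1 156.4]
scene fence y -180 [123.3 126.6 156.5 156.9]
scene fence y -120 [121.5 125.  155.2 156.4]
scene fence y -60 [121.5 124.2 155.3 156.1]
scene fence y 0 [121.5 125.2 155.7 157.5]
scene fence y 60 [121.9 124.7 155.7 156.8]
scene fence y 120 [122.4 124.5 155.1 157.5]
scene fence y 180 [ 95.1 112.6 155.4 156.7]
scene fence y 240 [123.3 126.  156.1 157.2]
scene red [[49.7, -183.5], [57.7, -181.5], [121.1, -158.2], [161.1, -146.0], [162.2, -145.7]]
scene black [[27.4, 180.5], [30.7, 181.1], [72.4, 190.0], [111.5, 199.0], [113.3, 199.1]]
red low [[48.3, -182.6], [52.5, -175.3], [80.0, -152.9], [161.3, -145.9], [162.2, -145.5]]
cover ((18.61236572265625, 41.399497985839844), (136.38706970214844, 109.36551666259766), 83.73289489746094)
jar 123 [-111.  181.]
jar 118 [ -97. -149.]
side fence y -240 [118.1 119.8 150.5 153.2]
side fence y -180 [111.4 120.  151.5 154.8]
side fence y -120 [118.  120.  149.8 155.2]
side fence y -60 [117.8 119.7 151.6 153.6]
side fence y 0 [118.1 119.5 149.  153. ]
side fence y 60 [118.1 120.3 151.2 154.3]
side fence y 120 [118.5 120.5 148.9 154. ]
side fence y 180 [ 98.7 107.9 150.1 154.4]
side fence y 240 [119.1 120.  151.4 155.1]
side red [[41.8, -184.6], [43.2, -183.7], [100.0, -164.7], [153.1, -149.5], [157.7, -147.6]]
side black [[19.7, 177.5], [20.7, 178.9], [65.2, 182.5], [114.6, 200.0], [117.5, 202.3]]
red low [[41.3, -167.5], [42.2, -167.0], [67.7, -162.3], [102.3, -149.4], [112.1, -148.5]]
cover ((10.770286560058594, 41.200252532958984), (139.12774658203125, 113.31088256835938), 83.72916412353516)
jar 111 [-121.  180.]
jar 153 [-106. -152.]
```

In the jig frame, with its origin near (548.4, 26.2) and yaw 4.8°, the cover's centre is at (-4.5, 41.5), turned -6.3°. The red stop is at travel ≈ 0. I turn the tool square to the jig and go to a point in front of the cover's near long side.

Request:
{"api": "move_arm", "payload": {
  "plan": [
    [[8.5, 0, 0, 0, -6], [8.5, 0, 0, 0, -6], [8.5, 0, 0, 0, -6], [8.5, 0, 0, 0, -6], [8.5, 0, 0, 0, 0]]
  ]
}}

```text
time_s: 0.52
ee_pos: [171.5, 496.1, 231.0]
orientation: [-0.045, 0.999, -0.0, -0.0]
contact_force: [0.2, -0.1, -1.0]
grip_width: 84.8
finger_force: 0.0
```

Request:
{"api": "move_arm", "payload": {
  "plan": [
    [[8.5, -1.6, -3, 0, 0], [8.5, -1.6, -3, 0, 0], [8.5, -1.6, -3, 0, 0], [8.5, -1.6, -3, 0, 0], [8.5, -1.6, -3, 0, 0]]
  ]
}}

```text
time_s: 0.93
ee_pos: [264.5, 352.2, 231.2]
orientation: [-0.041, 0.999, -0.0, -0.0]
contact_force: [0.6, 0.4, 0.5]
grip_width: 85.2
finger_force: 0.0
```

Request:
{"api": "move_arm", "payload": {
  "plan": [
    [[8.5, -1.6, -3, 0, 0], [8.5, -1.6, -3, 0, 0], [8.5, -1.6, -3, 0, 0], [8.5, -1.6, -3, 0, 0], [8.5, -1.6, -3, 0, 0]]
  ]
}}

```text
time_s: 1.35
ee_pos: [357.2, 209.5, 231.3]
orientation: [-0.041, 0.999, 0.0, 0.0]
contact_force: [0.0, 0.0, 0.0]
grip_width: 85.4
finger_force: 0.0
```

Request:
{"api": "move_arm", "payload": {
  "plan": [
    [[8.5, -1.6, -3, 0, 0], [8.5, -1.6, -3, 0, 0], [8.5, -1.6, -3, 0, 0], [8.5, -1.6, -3, 0, 0], [8.5, 0, 0, 0, 0]]
  ]
}}

```text
time_s: 1.77
ee_pos: [433.1, 93.1, 231.0]
orientation: [-0.039, 0.999, -0.001, 0.0]
contact_force: [-0.8, 1.5, -1.3]
grip_width: 85.4
finger_force: 0.0
```

```bash
cat >> h.py <<'E'
O=np.array([548.4,26.2])
def st():
    s=r.get_obs(); A=R.from_quat(s['orientation']).as_matrix(); p=s['ee_pos']
    f=s['contact_force']
    print('t %.1f jig'%s['time_s'],tojig(p,O).round(1),'z %.1f'%p[2],'tooly deg %.1f'%(np.degrees(np.arctan2(A[1,1],A[0,1]))-4.8),'tilt',A[:2,2].round(3),'F jig',(f[:2]@JX).round(1),(f[:2]@JY).round(1),f[2].round(1),'w',s['grip_width'],'j6',s['joint_positions'][5])
E
python3 -c "
from h import *; st()
c=cam('wrist'); print(c['tool_from_camera'].round(2)); cv2.imwrite('pics/w1.png',c['pixels'][:,:,::-1]); np.savez('pics/w1.npz',**c)"
```

```text
t 1.8 jig [-109.3   76.3] z 231.0 tooly deg 89.7 tilt [ 0.    -0.001] F jig -0.7 1.5 -1.3 w 85.35922632227184 j6 -1.7017841855757547
[[ 0.0000e+00  9.6000e-01  2.9000e-01  7.1770e+01]
 [ 1.0000e+00 -0.0000e+00 -0.0000e+00 -7.0000e-02]
 [ 0.0000e+00  2.9000e-01 -9.6000e-01 -1.4143e+02]
 [ 0.0000e+00  0.0000e+00  0.0000e+00  1.0000e+00]]
```

View pics/w1.png

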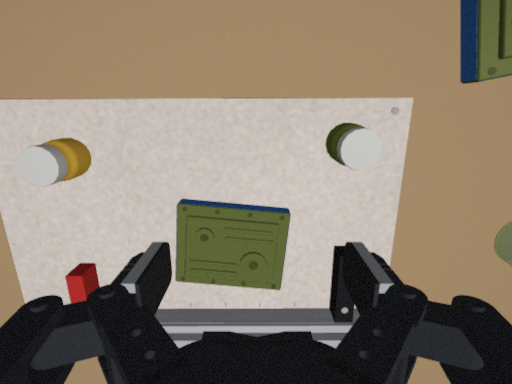

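```bash
cat >> h.py <<'E'
def wcam():
    s=r.get_obs(); c=dict(r.camera('wrist')); A=R.from_quat(s['orientation']).as_matrix(); T=c['tool_from_camera']
    c['attitude']=A@T[:3,:3]; c['origin']=s['ee_pos']+A@T[:3,3]; return c
def cover(c,o):
    P=cloud(c); M=masks(c); J=tojig(P,o); Z=P[...,2]
    m=(c['depth']>0)&(M['green']|M['blue'])&(Z>20)&(Z<39)&(J[...,0]>-85)&(J[...,0]<110)&(abs(J[...,1])<190)
    N,L,S,_=cv2.connectedComponentsWithStats(m.astype(np.uint8)); m=L==1+np.argmax(S[1:,4])
    return cv2.minAreaRect(J[m].astype(np.float32)), P,M,J
E
python3 - <<'E'
from h import *
c=wcam(); q,P,M,J=cover(c,O); print('cover',q); Z=P[...,2]; ok=c['depth']>0
print('board z',np.median(Z[ok&M['white']&(Z<20)]))
f=ok&(abs(Z-48)<4)&(J[...,0]>80)&~M['red']
print('fence',np.percentile(J[f][:,0],[1,3,10]) if f.any() else None)
b=ok&M['black']&(J[...,0]>-20)&(J[...,0]<90)&(J[...,1]>150)&(Z>30)
print('end',np.percentile(J[b],[1,5,95],axis=0) if b.any() else None)
E
```

```text
cover ((-5.043888092041016, 42.17046356201172), (137.44129943847656, 109.3279037475586), 84.1475830078125)
board z 11.155882661404235
fence [101.59628027 101.85826423 102.3619057 ]
end [[  2.36386397 178.32380078]
 [  3.70736148 178.53057723]
 [ 86.36528497 199.65621479]]
```

The wrist picture shows the cover at (177–290, 200–290), the jars well clear at (52,163) and (357,150), and the red stop and end stop at the sides. The wrist measurement agrees with the fixed cameras. I move over the approach point and go down.

Request:
{"api": "move_arm", "payload": {
  "plan": [
    [[8.5, -0.8, -1.7, 2, 0], [8.5, -0.8, -1.8, 3, 0], [8.5, 0, 0, 4, 0], [8.5, 0, 0, 4, 0], [8.5, 0, 0, 4, 0]]
  ]
}}

```text
time_s: 2.28
ee_pos: [449.1, 64.5, 60.0]
orientation: [-0.043, 0.999, 0.0, 0.0]
contact_force: [1.3, -0.1, -1.3]
grip_width: 85.1
finger_force: 0.0
```

Request:
{"api": "move_arm", "payload": {
  "plan": [
    [[8.5, 0, 0, 2, 0], [8.5, 0, 0, 1.2, 0], [8.5, 0, 0, 1, 0], [8.5, 0, 0, 0.6, 0], [8.5, 0, 0, 0, 0]]
  ]
}}

```text
time_s: 2.7
ee_pos: [449.3, 64.1, 12.8]
orientation: [-0.043, 0.999, 0.0, -0.0]
contact_force: [0.2, -1.3, -0.3]
grip_width: 85.2
finger_force: 0.0
```

```bash
python3 -c "
from h import *; st()
c=cam('side'); cv2.imwrite('pics/s2.png',cv2.resize(c['pixels'][90:250,180:380],(800,640))[:590,:,::-1])"
```

```text
t 2.7 jig [-95.6  46.1] z 12.8 tooly deg 90.1 tilt [-0.001  0.   ] F jig 0.1 -1.3 -0.3 w 85.16132331325392 j6 -1.7744507135396042
```

View pics/s2.png

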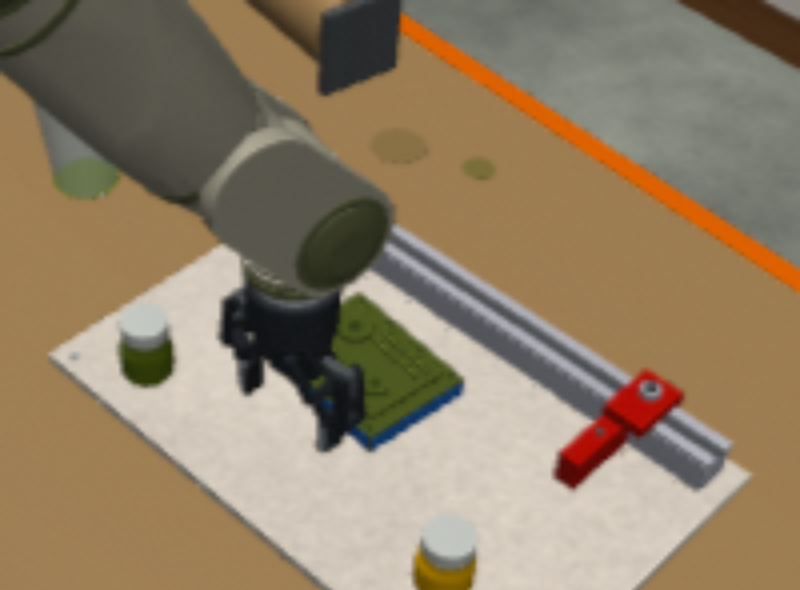

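The side picture shows the open fingers at (240,370) and (330,440), in front of the cover's taped side, with both jars clear. I lower 5 mm and push slowly.

Request:
{"api": "move_arm", "payload": {
  "plan": [
    [[8.5, 0, -0.4, 0.5, 0], [8.5, -0.5, 0, 0, 0], [8.5, -0.5, 0, 0, 0], [8.5, -0.5, 0, 0, 0], [8.5, -0.4, 0, 0, 0]]
  ]
}}

```text
time_s: 3.17
ee_pos: [469.9, 61.1, 8.6]
orientation: [-0.043, 0.999, -0.0, 0.0]
contact_force: [-1.5, -0.8, 0.8]
grip_width: 85.0
finger_force: 0.5
```

Request:
{"api": "move_arm", "payload": {
  "plan": [
    [[8.5, -0.3, 0, 0, 0], [8.5, -0.3, 0, 0, 0], [8.5, -0.3, 0, 0, 0], [8.5, -0.3, 0, 0, 0], [8.5, -0.3, 0, 0, 0]]
  ]
}}

```text
time_s: 3.58
ee_pos: [484.2, 62.5, 8.3]
orientation: [-0.043, 0.999, -0.0, -0.0]
contact_force: [-0.2, -0.9, 1.0]
grip_width: 84.5
finger_force: 0.6
```

Request:
{"api": "move_arm", "payload": {
  "plan": [
    [[8.5, -0.3, 0, 0, 0], [8.5, -0.3, 0, 0, 0], [8.5, -0.3, 0, 0, 0], [8.5, -0.3, 0, 0, 0], [8.5, -0.3, 0, 0, 0]]
  ]
}}

```text
time_s: 4.0
ee_pos: [499.2, 63.8, 8.3]
orientation: [-0.043, 0.999, 0.0, -0.0]
contact_force: [-1.6, -0.0, 0.8]
grip_width: 84.9
finger_force: 0.8
```

```bash
python3 -c "
from h import *; st()
print(cover(wcam(),O)[0])
print(cover(cam('scene'),O)[0])"
```

```text
t 4.0 jig [-45.9  41.6] z 8.3 tooly deg 90.1 tilt [-0.  0.] F jig -1.6 0.1 0.8 w 84.9321432211182 j6 -1.7630793355224967
((-21.79993438720703, 41.69560623168945), (96.41504669189453, 27.792654037475586), 89.31236267089844)
((23.63262939453125, 47.7425537109375), (135.6088104248047, 110.11138153076172), 89.43165588378906)
```

The cover has squared up. About 25 mm to the fence.

Request:
{"api": "move_arm", "payload": {
  "plan": [
    [[8.5, -0.4, 0, 0, 0], [8.5, -0.4, 0, 0, 0], [8.5, -0.4, 0, 0, 0], [8.5, -0.3, 0, 0, 0], [8.5, -0.3, 0, 0, 0]]
  ]
}}

```text
time_s: 4.52
ee_pos: [517.2, 65.3, 8.3]
orientation: [-0.043, 0.999, -0.0, -0.0]
contact_force: [-0.9, 0.4, 1.3]
grip_width: 85.1
finger_force: 0.7
```

Request:
{"api": "move_arm", "payload": {
  "plan": [
    [[8.5, -0.1, 0, 0, 0], [8.5, -0.1, 0, 0, 0], [8.5, -0.1, 0, 0, 0], [8.5, -0.1, 0, 0, 0], [8.5, 0, 0, 0, 0]]
  ]
}}

```text
time_s: 4.93
ee_pos: [521.0, 65.6, 8.3]
orientation: [-0.043, 0.999, -0.0, 0.0]
contact_force: [-0.4, 0.4, 0.5]
grip_width: 84.9
finger_force: 0.0
```

Request:
{"api": "move_arm", "payload": {
  "plan": [
    [[8.5, -0.1, 0, 0, 0], [8.5, -0.1, 0, 0, 0], [8.5, -0.1, 0, 0, 0], [8.5, 0, 0, 0, 0], [8.5, 0, 0, 0, 0]]
  ]
}}

```text
time_s: 5.35
ee_pos: [524.1, 65.9, 8.3]
orientation: [-0.043, 0.999, -0.0, 0.0]
contact_force: [-0.3, 0.4, 0.1]
grip_width: 85.3
finger_force: 0.0
```

```bash
python3 -c "
from h import *; st()
print(cover(cam('scene'),O)[0]);print(cover(cam('side'),O)[0])"
```

```text
t 5.3 jig [-20.9  41.6] z 8.3 tooly deg 90.1 tilt [ 0.001 -0.   ] F jig -0.2 0.4 0.1 w 85.25402689568821 j6 -1.753826899537033
((42.489418029785156, 47.476600646972656), (135.6463165283203, 98.30810546875), 89.52533721923828)
((64.32442474365234, 5.381370544433594), (150.168212890625, 80.90043640136719), 41.02552032470703)
```

Request:
{"api": "move_arm", "payload": {
  "plan": [
    [[8.5, -0.1, 0, 0, 0], [8.5, -0.1, 0, 0, 0], [8.5, -0.1, 0, 0, 0], [8.5, 0, 0, 0, 0], [8.5, 0, 0, 0, 0]]
  ]
}}

```text
time_s: 5.87
ee_pos: [524.5, 66.1, 8.1]
orientation: [-0.043, 0.999, 0.0, -0.003]
contact_force: [-14.3, -2.6, 10.1]
grip_width: 84.9
finger_force: 6.9
```

```bash
python3 -c "
from h import *; st()
c=cam('scene'); cv2.imwrite('pics/sc3.png',cv2.resize(c['pixels'][165:265,140:330],(798,420),interpolation=cv2.INTER_CUBIC)[:,:,::-1])"
```

```text
t 5.9 jig [-20.5  41.8] z 8.1 tooly deg 90.1 tilt [-0.006 -0.   ] F jig -14.5 -1.4 10.1 w 84.9477136764011 j6 -1.7523109321869226
```

View pics/sc3.png

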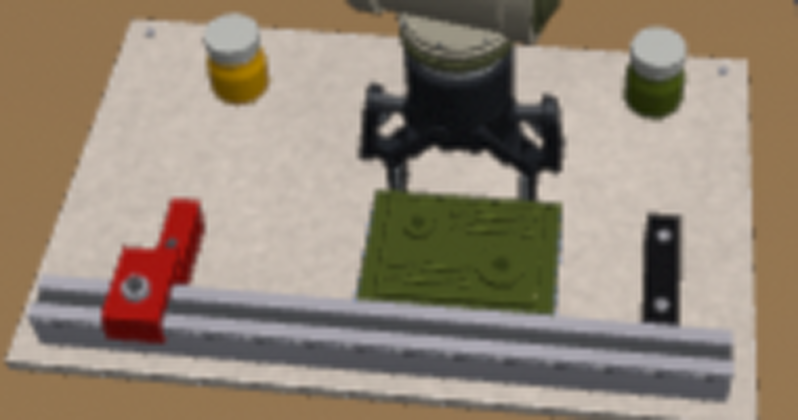

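The scene crop shows the cover flat along the fence at (365–560, 195–310), pressed with 14 N, with both fingers on its near side. Now I back off, shut the fingers, and go round to its free end.

Request:
{"api": "move_arm", "payload": {
  "plan": [
    [[8.5, 1.0, 0, 0, 0], [8.5, 2.0, 0, 0, 0], [5, 0, 0, -4, 0], [0, 0, 0, -4, 0], [0, 0, -3.4, 0, 0]]
  ]
}}

```text
time_s: 6.33
ee_pos: [502.6, 32.3, 94.8]
orientation: [-0.045, 0.999, -0.001, 0.005]
contact_force: [1.5, -0.5, 0.9]
grip_width: 51.4
finger_force: 0.0
```

Request:
{"api": "move_arm", "payload": {
  "plan": [
    [[0, 0, -3.4, 0, 0], [0, 0, -3.6, 0, 0], [0, -3, 0, 0, 0], [0, -3.2, 0, 0, 0], [0, -3.2, 0, 0, 0]]
  ]
}}

```text
time_s: 6.75
ee_pos: [600.8, -32.8, 88.6]
orientation: [-0.042, 0.999, -0.0, 0.0]
contact_force: [-0.8, 0.5, 0.2]
grip_width: -0.2
finger_force: 0.0
```

Request:
{"api": "move_arm", "payload": {
  "plan": [
    [[0, 0, 0, 0, 0], [0, 0, 0, 0, 0], [0, 0, 0, 0, 0], [0, 0, 0, 0, 0], [0, 0, 0, 0, 0]]
  ]
}}

```text
time_s: 7.17
ee_pos: [598.9, -32.0, 88.6]
orientation: [-0.043, 0.999, -0.0, -0.0]
contact_force: [0.0, -0.0, -0.8]
grip_width: -0.1
finger_force: 0.0
```

```bash
python3 -c "
from h import *; st()
print(cover(cam('side'),O)[0]); print(cover(wcam(),O)[0])"
```

```text
t 7.2 jig [ 45.4 -62.2] z 88.6 tooly deg 90.1 tilt [-0. -0.] F jig 0.0 -0.0 -0.8 w -0.055907669480968314 j6 -1.9051605207961468
((43.809593200683594, 46.414764404296875), (112.77147674560547, 139.08319091796875), 0.9031112194061279)
((45.856021881103516, 46.770668029785156), (109.12030792236328, 140.2327423095703), 0.12363719195127487)
```

Request:
{"api": "move_arm", "payload": {
  "plan": [
    [[0, 0, 0, 3, 0], [0, 0, 0, 2.5, 0], [0, 0, 0, 1.2, 0], [0, 0, 0, 0, 0], [0, 0, 1.0, 0, 0]]
  ]
}}

```text
time_s: 7.68
ee_pos: [599.0, -23.0, 21.8]
orientation: [-0.042, 0.999, -0.0, 0.0]
contact_force: [0.2, -1.2, -0.2]
grip_width: -0.2
finger_force: 0.0
```

Request:
{"api": "move_arm", "payload": {
  "plan": [
    [[0, 0, 0.4, 0, 0], [0, 0, 0.4, 0, 0], [0, 0, 0.4, 0, 0], [0, 0, 0.4, 0, 0], [0, 0, 0.4, 0, 0]]
  ]
}}

```text
time_s: 8.1
ee_pos: [597.3, -1.9, 21.9]
orientation: [-0.043, 0.999, -0.0, 0.001]
contact_force: [-0.1, -1.8, 1.5]
grip_width: -0.3
finger_force: 1.1
```

Request:
{"api": "move_arm", "payload": {
  "plan": [
    [[0, 0, 0.4, 0, 0], [0, 0, 0.4, 0, 0], [0, 0, 0.4, 0, 0], [0, 0, 0.4, 0, 0], [0, 0, 0.4, 0, 0]]
  ]
}}

```text
time_s: 8.52
ee_pos: [595.2, 18.2, 21.3]
orientation: [-0.043, 0.999, -0.0, 0.0]
contact_force: [0.0, -1.5, 1.6]
grip_width: 0.0
finger_force: 1.1
```

```bash
python3 -c "
from h import *; st()
print(cover(cam('scene'),O)[0]); print(cover(wcam(),O)[0])"
```

```text
t 8.5 jig [ 46.  -11.9] z 21.3 tooly deg 90.1 tilt [ 0. -0.] F jig -0.1 -1.5 1.6 w 0.035713711869875105 j6 -1.8227901256839343
((43.32548904418945, 70.6533432006836), (97.26887512207031, 137.84677124023438), 1.4147037267684937)
((45.4398078918457, 64.73565673828125), (109.64684295654297, 125.92719268798828), 0.061065424233675)
```

Request:
{"api": "move_arm", "payload": {
  "plan": [
    [[0, 0, 0.4, 0, 0], [0, 0, 0.4, 0, 0], [0, 0, 0.4, 0, 0], [0, 0, 0.4, 0, 0], [0, 0, 0.4, 0, 0]]
  ]
}}

```text
time_s: 9.03
ee_pos: [593.3, 38.3, 21.2]
orientation: [-0.043, 0.999, 0.0, -0.0]
contact_force: [0.7, -0.5, -1.2]
grip_width: -0.1
finger_force: 0.4
```

Request:
{"api": "move_arm", "payload": {
  "plan": [
    [[0, 0, 0.4, 0, 0], [0, 0, 0.3, 0, 0], [0, 0, 0.2, 0, 0], [0, 0, 0.2, 0, 0], [0, 0, 0.1, 0, 0]]
  ]
}}

```text
time_s: 9.45
ee_pos: [592.4, 50.0, 21.3]
orientation: [-0.043, 0.999, 0.0, -0.0]
contact_force: [-0.5, -0.6, -0.5]
grip_width: -0.2
finger_force: 0.4
```

Request:
{"api": "move_arm", "payload": {
  "plan": [
    [[0, 0, 0.1, 0, 0], [0, 0, 0.1, 0, 0], [0, 0, 0.1, 0, 0], [0, 0, 0.1, 0, 0], [0, 0, 0, 0, 0]]
  ]
}}

```text
time_s: 9.87
ee_pos: [592.1, 53.9, 21.3]
orientation: [-0.043, 0.999, 0.0, 0.0]
contact_force: [-0.2, -0.4, -0.0]
grip_width: 0.3
finger_force: 0.0
```

```bash
python3 -c "
from h import *; st()
print(cover(cam('scene'),O)[0]); print(cover(wcam(),O)[0])"
```

```text
t 9.9 jig [45.9 23.9] z 21.3 tooly deg 90.1 tilt [0. 0.] F jig -0.3 -0.4 -0.0 w 0.3217195561432263 j6 -1.7631582569018007
((41.366310119628906, 108.43240356445312), (98.52879333496094, 141.7557830810547), 0.1254848688840866)
((45.202064514160156, 99.8857650756836), (109.2409896850586, 126.08343505859375), 0.2268192321062088)
```

Request:
{"api": "move_arm", "payload": {
  "plan": [
    [[0, 0, 0.1, 0, 0], [0, 0, 0.1, 0, 0], [0, 0, 0.1, 0, 0], [0, 0, 0, 0, 0], [0, 0, 0, 0, 0]]
  ]
}}

```text
time_s: 10.38
ee_pos: [591.7, 55.5, 21.3]
orientation: [-0.043, 0.999, -0.001, -0.0]
contact_force: [-0.9, -8.2, 1.2]
grip_width: -0.5
finger_force: 3.9
```

Request:
{"api": "move_arm", "payload": {
  "plan": [
    [[0, 0, 0.1, 0, 0], [0, 0, 0.1, 0, 0], [0, 0, 0, 0, 0]]
  ]
}}

```text
time_s: 10.63
ee_pos: [591.4, 55.9, 21.4]
orientation: [-0.043, 0.999, -0.002, -0.001]
contact_force: [-3.7, -16.5, 1.9]
grip_width: 0.0
finger_force: 8.4
```

```bash
python3 -c "
from h import *; st()"
```

```text
t 10.6 jig [45.4 26. ] z 21.4 tooly deg 90.2 tilt [-0.001 -0.005] F jig -5.1 -16.1 1.9 w 0.04632686001290757 j6 -1.7547266977599933
```

The cover is against the end stop, pressed with 16 N. I go back round to its near side for a last squaring nudge against the fence.

Request:
{"api": "move_arm", "payload": {
  "plan": [
    [[0, 0, -1.5, 0, 0], [0, 0, -1.5, 0, 0], [0, 0, 0, -3.5, 0], [0, 0, 0, -3.5, 0], [0, 3.5, 0, 0, 0]]
  ]
}}

```text
time_s: 11.05
ee_pos: [566.9, 24.8, 98.6]
orientation: [-0.043, 0.999, -0.002, 0.009]
contact_force: [1.4, 0.4, 0.7]
grip_width: 0.1
finger_force: 0.0
```

Request:
{"api": "move_arm", "payload": {
  "plan": [
    [[0, 3.5, 0, 0, 0], [3, 3.5, 0, 0, 0], [8.5, 0, 3.7, 0, 0], [8.5, 0, 3.7, 0, 0], [8.5, 0, 3.7, 0, 0]]
  ]
}}

```text
time_s: 11.47
ee_pos: [479.7, 131.3, 91.7]
orientation: [-0.042, 0.999, 0.0, 0.0]
contact_force: [1.3, -0.7, 0.4]
grip_width: 47.8
finger_force: 0.0
```

Request:
{"api": "move_arm", "payload": {
  "plan": [
    [[8.5, 0, 0, 0, 0], [8.5, 0, 0, 0, 0], [8.5, 0, 0, 0, 0], [8.5, 0, 0, 0, 0], [8.5, 0, 0, 0, 0]]
  ]
}}

```text
time_s: 11.88
ee_pos: [480.3, 129.4, 91.3]
orientation: [-0.042, 0.999, -0.0, -0.0]
contact_force: [0.4, -0.3, 0.4]
grip_width: 84.7
finger_force: 0.0
```

```bash
python3 -c "
from h import *; st()
print(cover(wcam(),O)[0]);print(cover(cam('side'),O)[0])"
```

```text
t 11.9 jig [-59.2 108.6] z 91.3 tooly deg 90.0 tilt [-0. -0.] F jig 0.4 -0.3 0.4 w 84.6517475070064 j6 -1.628014101256038
((27.580272674560547, 109.25103759765625), (139.6429901123047, 75.94317626953125), 89.72186279296875)
((41.916133880615234, 113.1749267578125), (148.3671875, 112.37598419189453), 89.80131530761719)
```

Request:
{"api": "move_arm", "payload": {
  "plan": [
    [[8.5, 0, 0, 3.5, 0], [8.5, 0, 0, 3.3, 0], [8.5, 0, 0, 1.5, 0], [8.5, -1, 0, 0, 0], [8.5, -1, 0, 0, 0]]
  ]
}}

```text
time_s: 12.4
ee_pos: [499.6, 131.6, 7.1]
orientation: [-0.043, 0.999, 0.0, -0.001]
contact_force: [0.4, 0.3, -0.2]
grip_width: 85.1
finger_force: 0.0
```

Request:
{"api": "move_arm", "payload": {
  "plan": [
    [[8.5, -0.7, 0, 0, 0], [8.5, -0.4, 0, 0, 0], [8.5, -0.3, 0, 0, 0], [8.5, -0.2, 0, 0, 0], [8.5, -0.2, 0, 0, 0]]
  ]
}}

```text
time_s: 12.82
ee_pos: [517.9, 133.6, 8.4]
orientation: [-0.043, 0.999, -0.0, -0.0]
contact_force: [-2.2, -1.6, -0.1]
grip_width: 85.1
finger_force: 1.2
```

Request:
{"api": "move_arm", "payload": {
  "plan": [
    [[8.5, -0.1, 0, 0, 0], [8.5, -0.1, 0, 0, 0], [8.5, -0.1, 0, 0, 0], [8.5, 0, 0, 0, 0], [8.5, 0, 0, 0, 0]]
  ]
}}

```text
time_s: 13.23
ee_pos: [518.9, 133.7, 8.1]
orientation: [-0.043, 0.999, -0.0, -0.003]
contact_force: [-9.5, -3.1, 7.5]
grip_width: 84.9
finger_force: 5.3
```

```bash
python3 -c "
from h import *; st()"
```

```text
t 13.2 jig [-20.4 109.6] z 8.1 tooly deg 90.1 tilt [-0.005 -0.001] F jig -9.7 -2.3 7.5 w 84.9269561054824 j6 -1.6227093746714458
```

The cover is home on both sides. Now the red stop: I lift, shut the fingers, and travel high to behind its outer face.

Request:
{"api": "move_arm", "payload": {
  "plan": [
    [[8.5, 1.0, 0, 0, 0], [8.5, 1.5, 0, 0, 0], [5, 0, 0, -4, 0], [0, 0, 0, -4, 0], [0, 0, 0, -4, 0]]
  ]
}}

```text
time_s: 13.65
ee_pos: [495.5, 131.8, 129.8]
orientation: [-0.043, 0.999, 0.0, -0.0]
contact_force: [0.3, 0.2, 0.4]
grip_width: 51.0
finger_force: 0.0
```

Request:
{"api": "move_arm", "payload": {
  "plan": [
    [[0, 0, -3.6, 0, 0], [0, 0, -3.6, 0, 0], [0, 0, -3.6, 0, 0], [0, 0, -3.6, 0, 0], [0, 0, -3.6, 0, 0]]
  ]
}}

```text
time_s: 14.07
ee_pos: [511.4, -49.2, 128.5]
orientation: [-0.043, 0.999, -0.0, 0.0]
contact_force: [-0.2, -0.6, 0.2]
grip_width: -0.1
finger_force: 0.0
```

Request:
{"api": "move_arm", "payload": {
  "plan": [
    [[0, 0, -3.6, 0, 0], [0, 0, -3.6, 0, 0], [0, 0, -3.6, 0, 0], [0, 0, -3.6, 0, 0], [0, -3.5, 0, 0, 0]]
  ]
}}

```text
time_s: 14.48
ee_pos: [556.1, -195.1, 128.5]
orientation: [-0.039, 0.999, -0.001, -0.001]
contact_force: [-0.3, -1.1, -0.0]
grip_width: -0.1
finger_force: 0.0
```

Request:
{"api": "move_arm", "payload": {
  "plan": [
    [[0, -3.5, 0, 0, 0], [0, -3.3, 0, 0, 0], [0, 0, 0, 0, 0], [0, 0, 0, 0, 0], [0, 0, 0, 0, 0]]
  ]
}}

```text
time_s: 14.9
ee_pos: [625.9, -182.0, 128.0]
orientation: [-0.043, 0.999, 0.0, -0.0]
contact_force: [-0.5, -0.1, -0.2]
grip_width: -0.1
finger_force: 0.0
```

```bash
python3 -c "
from h import *; st()
c=cam('scene');print('cover',cover(c,O)[0]); d=cam('side');print(cover(d,O)[0]); 
for c in(c,d,wcam()):
  P=cloud(c);M=masks(c);J=tojig(P,O);m=M['red']&(P[...,2]<52)&(P[...,2]>10)&(J[...,0]<78)&(J[...,0]>0)&(abs(J[...,1])<260)
  if m.any():print('red arm',np.percentile(J[m],[2,98],axis=0).round(1).tolist())
"
```

```text
t 14.9 jig [  59.8 -214. ] z 128.0 tooly deg 90.1 tilt [-0.001  0.   ] F jig -0.5 -0.0 -0.2 w -0.06819693799372939 j6 -2.1193989835318257
cover ((42.54819869995117, 110.21553039550781), (96.20252227783203, 138.00668334960938), 0.07023411244153976)
((43.56591033935547, 112.85533142089844), (112.59191131591797, 148.8377227783203), 0.7844393849372864)
red arm [[29.8, -164.8], [77.4, -145.1]]
red arm [[21.6, -166.9], [76.4, -148.0]]
red arm [[25.2, -168.5], [76.7, -147.8]]
```

Request:
{"api": "move_arm", "payload": {
  "plan": [
    [[0, 0, 0, 4, 0], [0, 0, 0, 4, 0], [0, 0, 0, 2, 0], [0, 0, 1, 0, 0], [0, 0, 1, 0, 0]]
  ]
}}

```text
time_s: 15.47
ee_pos: [624.3, -161.9, 28.6]
orientation: [-0.042, 0.999, 0.0, -0.0]
contact_force: [-0.3, -0.1, 1.5]
grip_width: 0.2
finger_force: 0.0
```

Request:
{"api": "move_arm", "payload": {
  "plan": [
    [[0, 0, 0.5, 0, 0], [0, 0, 0.5, 0, 0], [0, 0, 0.6, 0, 0], [0, 0, 0.6, 0, 0], [0, 0, 0.6, 0, 0]]
  ]
}}

```text
time_s: 15.88
ee_pos: [623.0, -134.4, 29.5]
orientation: [-0.043, 0.999, -0.001, 0.001]
contact_force: [2.1, -3.1, 2.2]
grip_width: -0.2
finger_force: 1.4
```

```bash
python3 -c "
from h import *; st()"
```

```text
t 15.9 jig [  60.9 -166.2] z 29.5 tooly deg 90.1 tilt [ 0.002 -0.001] F jig 1.8 -3.3 2.2 w -0.21057751822297888 j6 -2.0523128116337532
```

Request:
{"api": "move_arm", "payload": {
  "plan": [
    [[0, 0, 0.8, 0, 0], [0, 0, 0.8, 0, 0], [0, 0, 0.8, 0, 0], [0, 0, 0.8, 0, 0], [0, 0, 0.8, 0, 0]]
  ]
}}

```text
time_s: 16.3
ee_pos: [619.0, -93.7, 28.3]
orientation: [-0.043, 0.999, -0.0, 0.0]
contact_force: [2.0, -2.8, 1.2]
grip_width: -0.1
finger_force: 1.5
```

Request:
{"api": "move_arm", "payload": {
  "plan": [
    [[0, 0, 0.8, 0, 0], [0, 0, 0.8, 0, 0], [0, 0, 0.8, 0, 0], [0, 0, 0.8, 0, 0], [0, 0, 0.8, 0, 0]]
  ]
}}

```text
time_s: 16.72
ee_pos: [615.5, -53.9, 28.3]
orientation: [-0.043, 0.999, -0.0, 0.0]
contact_force: [1.7, -3.0, 0.7]
grip_width: 0.0
finger_force: 1.4
```

Request:
{"api": "move_arm", "payload": {
  "plan": [
    [[0, 0, 0.8, 0, 0], [0, 0, 0.8, 0, 0], [0, 0, 0.8, 0, 0], [0, 0, 0.8, 0, 0], [0, 0, 0.8, 0, 0]]
  ]
}}

```text
time_s: 17.13
ee_pos: [612.0, -14.0, 28.2]
orientation: [-0.043, 0.999, -0.0, -0.0]
contact_force: [1.6, -2.2, -1.0]
grip_width: -0.1
finger_force: 1.4
```

Request:
{"api": "move_arm", "payload": {
  "plan": [
    [[0, 0, 0.7, 0, 0], [0, 0, 0.6, 0, 0], [0, 0, 0.6, 0, 0], [0, 0, 0.5, 0, 0], [0, 0, 0.4, 0, 0]]
  ]
}}

```text
time_s: 17.55
ee_pos: [609.6, 13.6, 28.2]
orientation: [-0.043, 0.999, 0.0, -0.0]
contact_force: [1.9, -2.1, 0.1]
grip_width: 0.2
finger_force: 1.3
```

```bash
python3 -c "
from h import *; st()"
```

```text
t 17.6 jig [ 59.9 -17.7] z 28.2 tooly deg 90.1 tilt [-0.  0.] F jig 1.7 -2.3 0.1 w 0.15654907567228524 j6 -1.8265747051054948
```

About 21 mm remain.

Request:
{"api": "move_arm", "payload": {
  "plan": [
    [[0, 0, 0.4, 0, 0], [0, 0, 0.4, 0, 0], [0, 0, 0.4, 0, 0], [0, 0, 0.3, 0, 0], [0, 0, 0.2, 0, 0]]
  ]
}}

```text
time_s: 17.97
ee_pos: [608.1, 30.4, 28.2]
orientation: [-0.043, 0.999, 0.0, -0.0]
contact_force: [1.6, -2.9, -0.5]
grip_width: 0.4
finger_force: 1.3
```

Request:
{"api": "move_arm", "payload": {
  "plan": [
    [[0, 0, 0.1, 0, 0], [0, 0, 0.1, 0, 0], [0, 0, 0.1, 0, 0], [0, 0, 0, 0, 0]]
  ]
}}

```text
time_s: 18.3
ee_pos: [607.9, 33.1, 28.3]
orientation: [-0.043, 0.999, 0.0, -0.0]
contact_force: [0.6, -1.3, 1.1]
grip_width: 0.3
finger_force: 0.7
```

```bash
python3 -c "
from h import *; st()"
```

```text
t 18.3 jig [59.9  1.9] z 28.3 tooly deg 90.1 tilt [-0.  0.] F jig 0.5 -1.4 1.1 w 0.3333673905073227 j6 -1.79475923412987
```

Request:
{"api": "move_arm", "payload": {
  "plan": [
    [[0, 0, 0.1, 0, 0], [0, 0, 0.1, 0, 0], [0, 0, 0, 0, 0]]
  ]
}}

```text
time_s: 18.55
ee_pos: [607.7, 34.4, 28.2]
orientation: [-0.043, 0.999, -0.001, -0.0]
contact_force: [1.9, -5.4, -0.4]
grip_width: -0.5
finger_force: 2.8
```

Request:
{"api": "move_arm", "payload": {
  "plan": [
    [[0, 0, 0.1, 0, 0], [0, 0, 0.1, 0, 0], [0, 0, 0, 0, 0]]
  ]
}}

```text
time_s: 18.8
ee_pos: [607.8, 34.6, 28.3]
orientation: [-0.043, 0.999, -0.002, -0.0]
contact_force: [0.0, -15.1, -1.1]
grip_width: -0.1
finger_force: 7.5
```

The stop rests against the cover, pressed with 15 N. I withdraw and check.

Request:
{"api": "move_arm", "payload": {
  "plan": [
    [[0, 0, -0.5, 0, 0], [0, 0, -2, 0, 0], [0, 0, -2, 0, 0], [0, 0, 0, -4, 0], [0, 0, 0, -4, 0]]
  ]
}}

```text
time_s: 19.22
ee_pos: [609.9, -8.2, 107.2]
orientation: [-0.042, 0.999, 0.001, -0.003]
contact_force: [1.4, -0.3, -0.1]
grip_width: -0.2
finger_force: 0.0
```

Request:
{"api": "move_arm", "payload": {
  "plan": [
    [[0, 0, 0, -4, 0], [0, 3.5, 0, -2, 0], [0, 3.5, 0, 0, 0], [0, 3.5, 0, 0, 0], [0, 3.5, 0, 0, 0]]
  ]
}}

```text
time_s: 19.63
ee_pos: [470.0, -19.3, 168.3]
orientation: [-0.043, 0.999, 0.0, -0.0]
contact_force: [1.1, -0.6, 0.8]
grip_width: -0.0
finger_force: 0.0
```

```bash
python3 -c "
from h import *; st()
c=cam('scene');d=cam('side')
for e in(c,d):
  q,P,M,J=cover(e,O);print('cover',q);Z=P[...,2]
  m=M['red']&(Z<52)&(Z>10)&(J[...,0]<78)&(J[...,0]>0)&(abs(J[...,1])<260)
  print('red arm',np.percentile(J[m],[2,98],axis=0).round(1).tolist())
  t=J[(e['depth']>0)&(Z>64)&(Z<85)&(J[...,0]<-70)&(J[...,0]>-180)]
  for s in(1,-1): print('jar',np.median(t[(t[:,1]*s>120)&(t[:,1]*s<210)],0).round())
a=cv2.resize(c['pixels'][160:265,140:330],(700,386),interpolation=cv2.INTER_CUBIC)
cv2.imwrite('pics/end_sc.png',a[:,:,::-1])
cv2.imwrite('pics/end_sd.png',cv2.resize(d['pixels'][90:250,180:380],(720,576),interpolation=cv2.INTER_CUBIC)[:,:,::-1])
"
```

```text
t 19.6 jig [-82.  -38.8] z 168.3 tooly deg 90.2 tilt [-0.     0.001] F jig 1.0 -0.7 0.8 w -0.04746932103871053 j6 -1.9489464879281897
cover ((44.00556945800781, 110.3896484375), (139.27159118652344, 96.23847198486328), 89.58311462402344)
red arm [[31.7, 19.4], [72.3, 38.6]]
jar [-131.  182.]
jar [-116. -149.]
cover ((7.179315567016602, 117.1474609375), (155.87196350097656, 76.46591186523438), 69.16616821289062)
red arm [[21.7, 17.1], [75.1, 34.6]]
jar [-140.  180.]
jar [-126. -151.]
```

View pics/end_sc.png

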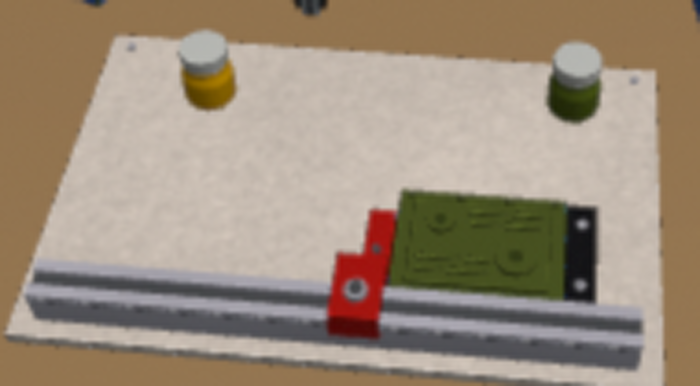

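View pics/end_sd.png

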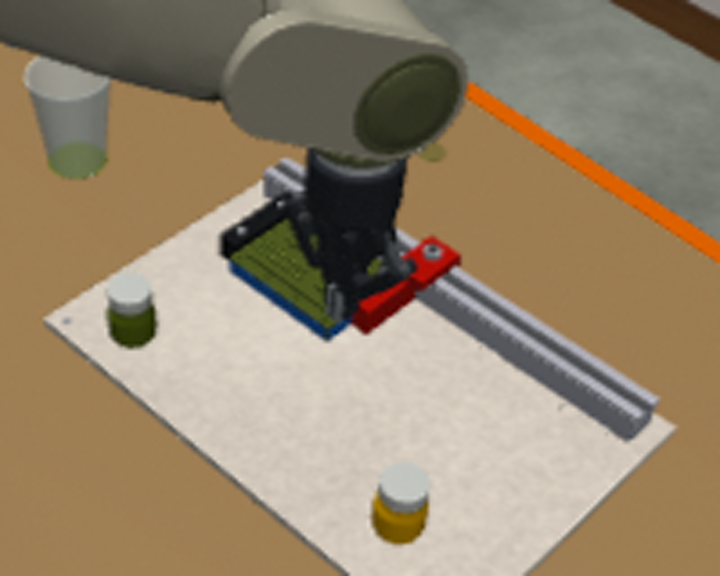

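Both pictures show the cover between the black stop (580,250) and the red stop (380,245), along the fence, with jars and cup unmoved. One last numeric check from the wrist camera that it is still tight to the fence, then I hand in.

```bash
python3 -c "
from h import *
c=wcam();q,P,M,J=cover(c,O);print(q);Z=P[...,2]
m=(M['green']|M['blue'])&(Z>28)&(Z<38)
for y in range(50,180,20):
  s=J[m&(abs(J[...,1]-y)<8)]
  f=J[(abs(Z-48)<4)&(J[...,0]>90)&(abs(J[...,1]-y)<8)&(c['depth']>0)]
  print(y,len(s) and np.percentile(s[:,0],[1,99]).round(1), len(f) and np.percentile(f[:,0],2).round(1))
"
```

```text
((37.96311569213867, 108.57890319824219), (144.93910217285156, 98.32499694824219), 87.62411499023438)
50 [-8.4 17.2] 0
70 [-8.7 83.2] 0
90 [-8.6 99.2] 0
110 [-8.5 34.2] 0
130 [-8.6 43.5] 0
150 [-136.4   44.6] 0
170 [-158.3   86.6] 0
```

```bash
python3 -c "
from workcell import r; print(r.close_job())"
```

```text
the job is handed in; nothing more can be done
None
```

The green cover is home against the fence and the fixed end stop, the red stop rests against its free end, and the jars and cup are where they stood; I handed the job in at about 20 s.

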